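# Level a proud divider in a drying tray with a straightedge

## Robot

A 6-joint arm with a two-finger parallel gripper is mounted at the origin on the work surface. World frame = base frame: x ahead of the robot, y to its left, z up, the work surface at z = 0. Lengths are in m, angles in rad, forces in N, time in s.
With the tool pointing down it reaches from about 0.375 to 0.9 m from the base axis. Payload 3.1 kg.
Tool frame: the origin (TCP) lies on the centre line of the jaws, within the pads' length; the fingertips stand robot.nose_length ahead of it and the grasp point (between the pads) lies 6 mm ahead of it (robot.nose_length is the distance from the TCP to the fingertips, in m); z points along the fingers, y is the line along which they close (so a half turn about z gives the same grasp; the last joint's range is limited). The gripper opens to 87 mm and grips with 3 to 60 N. Pads are 19 mm wide; open, the fingers measure 117 mm over their backs; the gripper's body (75 mm by 190 mm) begins 51 mm behind the grasp point.
Start: joints at [0.992, 0.527, 1.433, -0, 1.181, -0.178], TCP at [0.244, 0.575, 0.248] pointing down, gripper open.
Joint ranges: [-3.08, 3.08], [-0.75, 2.2], [0.22, 2.44], [-1.43, 4.57], [0, 2.65], [-2.85, 2.85]. Speed limits (rad/s): [2.79, 2.79, 3.14, 3.14, 3.14, 3.14].

## Interface

Orientations are given as a unit quaternion [x, y, z, w].
In Python, from rig import robot gives the robot as it stands.
- The arm moves only by the shell command python3 -m crank 'ROWS' [FORCE]. ROWS is JSON, one flat list of numbers, 7 for each row, row after row: the shift along the tool's x, y, z in mm, then the turn, a rotation vector about the tool's x, y, z in degrees, then the closure in counts, from 0 (fully open) to 255 (shut). In form: [x, y, z, ax, ay, az, fingers, x, y, z, ax, ay, az, fingers, ...]. A call has exactly 5 rows; each row is the pose to reach, as a shift and turn from the pose commanded when the call began, along the tool's axes at that moment; what a row does not reach only later rows make up. A row lasts 1/12 s, in which the tool goes at most 41.7 mm and 7.16 degrees, less where a joint would pass 70% of its speed; a pose out of reach is approached as far as the arm can. A call with a gripper value outside its range is refused whole. The fingers move at their own pace and stop on an object; FORCE is the grip in N (left out, the last holds). Time passes only in rows, so rows that repeat a pose let the fingers close, or fill a call up. It gives the time, the measured TCP pose, the force, the opening and the grip force at its end, in the units of the state.
- robot.get_obs(): the state, without advancing time (a new reading comes with each control period).
- robot.camera(name): name is "side" or "top"; returns a dict with "pixels" (480x640x3 uint8, red, green, blue), "intrinsics" (3x3 intrinsics, pixels), "extrinsics" (4x4, takes a point from camera to world coordinates). Camera axes: x right, y down, z forward; pixel columns grow to the right and rows downward; lengths in m; the calibration is good to about 2 mm. A picture is of the moment at which its call begins. There is no depth.
- robot.hand_in(): hands the job in; it is judged then, once.
The state is a dict: "time": time; "q": joint angles; "joint_velocities": joint speeds; "joint_torque": joint torques, N m; "position": TCP position; "tool_rot": TCP orientation; "ft_force": force on the tool from outside, world axes, zero at the start; "moment": the same for the moment, N m; "grip_width": finger opening in m; "grip_force": force on a finger pad.
Only numpy, scipy, OpenCV 4.12 (cv2) and the standard library are available. Lean on these libraries where they do the work, as an engineer would, in place of code of your own. Each camera call takes 0.05 s, during which the arm holds its last target. There are 200 camera calls.

## Task

One of the two dividers of the cracker drying tray stands proud, so the next tray would rock on it: lay the straightedge across the tray from the left rim (the robot's left) to the right rim, over both dividers, let go of it, and press it down gently, with about half a kilo, over the left rim and then over the right rim to feel which way it rocks. Then push the proud divider down through the straightedge (no fingers on the dividers, and never lean on it with more than about two kilos) until it is level with the rims, and press the left end and then the right end again with about half a kilo to prove that the straightedge lies still. Leave it lying there, and leave the other things on the table alone.

Things in the scene. Friction and masses are not known exactly. Their poses are not given: they have to be found in the camera images.
- straightedge: Loose straight bar of aluminium box section, 340 long x 25 wide x 20 mm high, about 0.17 kg, a dark hanging hole at one end. Origin at the centre of its underside, x along its length, z up. It starts flat on the table left of the tray. Grip it across its width at mid-length; keep its underside down.
- tray: Pale wooden drying tray fixed on a low wooden stand, outside 180 (its x) x 260 (its y) x 45 mm high, walls 12 mm thick, all four rims level, 45 mm above its origin (centre of the tray's underside) and 70 to 90 mm above the table. Its y points roughly to the robot's left (turned by up to 0.25 rad). A few rice crackers lie well below the rims; the stand is 12 mm larger all told.
- rim_left (a point): Middle of the top of the tray's left rim (+y side): 124 mm along the tray's y from its centre, 45 mm up. Press the straightedge over this point. With a proud divider under it, the straightedge leans on that divider and the farther rim, raised 7 to 13 mm over the nearer rim; pressed there it tips over by 5 to 10 degrees under about 1 N until it bears on that rim.
- rim_right (a point): The same point on the right rim (-y side). Once the divider is level the straightedge bears on both rims and pushing it down turns hard.
- slat_a_top (a point): Middle of the top edge of one divider: a wooden slat 10 mm thick, 155 mm long, running along the tray's x between the front and back walls. The dividers stand 43 mm left and 43 mm right of the tray's centre; which is on which side varies. One stands 5 to 9 mm above the rims, the other level or up to 2 mm low.
- slat_b_top (a point): Middle of the top edge of the other divider, of the same size. The dividers slide stiffly between cleats and stay where left: a push of about 6 N moves them, the straightedge's weight does not. There is no stop at level: a divider can be pushed 8 mm too deep, but not with the straightedge bearing on the rims.
- jar: Bystander: amber glass jar with a red lid, 64 mm across, 85 mm tall.
- tape: Bystander: roll of clear packing tape, 90 mm across, 48 mm tall.
- scoop: Bystander: grey spoon, 190 mm long.
- mallet: Bystander: rubber mallet lying on its side, 200 mm long, head 50 mm across.
- stapler: Bystander: stapler, 130 mm long, 50 mm tall.
- bowl: Bystander: white bowl, 100 mm across, 45 mm tall.
- wedge: Bystander: wooden block 90 x 45 x 30 mm.

How it is judged:
By the outcome, as a careful person would: the job done as asked, in the order asked, and still so for the second after the job is handed in, with the robot touching nothing.
It also fails if it takes over 72 s, if anything falls off the work surface, if the arm or the gripper's body presses on something with over 40 N, if the wrist force passes 120 N, or if a joint passes its speed limit or range.

## Working session

There is one attempt and no reset: what is moved stays moved. The work goes in short steps, Python scripts to look and compute and a shell command to move; the robot and the scene stay as the last step left them, time stands still between calls to the robot, and variables do not carry over. Pictures are saved under pics/ and viewed, at most 10 in all, crops included, and the job is handed in when it is done.

```bash
ls; mkdir -p pics; python3 - <<'E'
from rig import robot
import cv2
for n in("side","top"):
    c=robot.camera(n); cv2.imwrite(f"pics/{n}0.png",c["pixels"][:,:,::-1]); print(n,c["intrinsics"].round(1).tolist(),c["extrinsics"].round(3).tolist())
o=robot.get_obs(); print({k:o[k] for k in("time","position","tool_rot","grip_width","ft_force")}, robot.nose_length)
E
```

```text
pics
side [[567.4, 0.0, 317.1], [0.0, 567.4, 240.9], [0.0, 0.0, 1.0]] [[0.981, -0.096, 0.17, 0.376], [-0.195, -0.535, 0.822, -1.011], [0.012, -0.839, -0.544, 0.755], [0.0, 0.0, 0.0, 1.0]]
top [[442.3, 0.0, 325.0], [0.0, 442.3, 241.6], [0.0, 0.0, 1.0]] [[0.002, -0.985, 0.17, 0.426], [-1.0, -0.002, 0.0, -0.004], [0.0, -0.17, -0.985, 1.119], [0.0, 0.0, 0.0, 1.0]]
{'time': 0.1, 'position': array([0.24347601, 0.57496228, 0.24667124]), 'tool_rot': array([ 1.99039551e-01,  9.79990964e-01, -9.18492040e-04, -3.52198769e-04]), 'grip_width': 0.08730374893485547, 'ft_force': array([-0.28670696,  0.40191536, -0.74629279])} 0.025
```

View pics/top0.png

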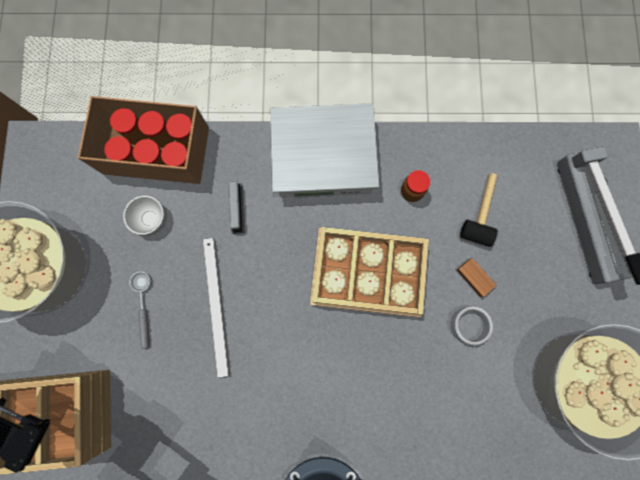

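View pics/side0.png

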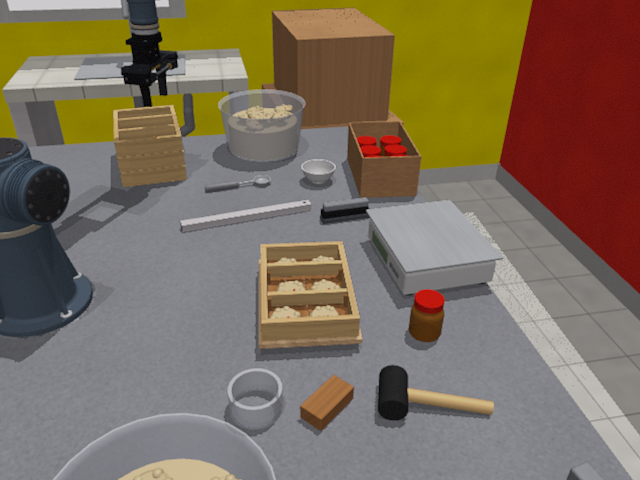

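The top view shows the bar from (209,240) (hole end) to (223,376), and the tray's corners near (319,229), (428,236), (424,316) and (312,306). In the side view the bar runs (183,224)-(311,206), and the tray rim spans about (260,245)-(357,318).

```bash
cat > h.py <<'E'
import numpy as np, cv2
from rig import robot
def cam(n): return robot.camera(n)
def ray(c,p):
    E=c["extrinsics"]; d=np.linalg.solve(c["intrinsics"],[p[0],p[1],1.]); return E[:3,3],E[:3,:3]@d
def plane(c,p,z):
    o,d=ray(c,p); return o+d*(z-o[2])/d[2]
def tri(c1,p1,c2,p2):
    o1,d1=ray(c1,p1);o2,d2=ray(c2,p2)
    s=np.linalg.lstsq(np.c_[d1,-d2],o2-o1,rcond=None)[0]
    a=o1+s[0]*d1;b=o2+s[1]*d2
    return (a+b)/2,np.linalg.norm(a-b)
def mask(c,kind,roi):
    hsv=cv2.cvtColor(c["pixels"],cv2.COLOR_RGB2HSV)
    lo,hi={"white":((0,0,180),(180,40,255)),"wood":((10,50,110),(32,255,255))}[kind]
    m=cv2.inRange(hsv,lo,hi); k=np.zeros_like(m); x0,y0,x1,y1=roi; k[y0:y1,x0:x1]=255
    m&=k; cs=cv2.findContours(m,cv2.RETR_EXTERNAL,cv2.CHAIN_APPROX_NONE)[0]
    return m,max(cs,key=cv2.contourArea)
def proj(c,P):
    E=c["extrinsics"]; q=c["intrinsics"]@(E[:3,:3].T@(np.asarray(P)-E[:3,3])); return q[:2]/q[2]
E
python3 - <<'E'
from h import *
t=cam("top");s=cam("side")
for n,c,k,r in(("bt","top","white",(195,230,240,385)),("bs","side","white",(175,195,316,235)),("tt","top","wood",(300,215,440,325)),("ts","side","wood",(245,235,370,352))):
    C=t if c=="top" else s
    m,ct=mask(C,k,r); h=cv2.convexHull(ct)
    b=cv2.boxPoints(cv2.minAreaRect(ct)); print(n,cv2.contourArea(ct),b.round(1).tolist(), cv2.approxPolyDP(h,3,True)[:,0].tolist())
a=cv2.resize(t["pixels"][220:325,300:440],None,fx=4,fy=4,interpolation=cv2.INTER_CUBIC)
b=cv2.resize(s["pixels"][235:352,250:370],None,fx=4,fy=4,interpolation=cv2.INTER_CUBIC)
H=np.zeros((600,800,3),np.uint8)
a=cv2.resize(a,(400,300));b=cv2.resize(b,(400,390));H[:300,:400]=a;H[:390,400:]=b
cv2.imwrite("pics/crop.png",H[:400,:,::-1])
E
```

```text
bt 1218.5 [[201.89999389648438, 238.8000030517578], [211.89999389648438, 237.6999969482422], [227.1999969482422, 375.3999938964844], [217.1999969482422, 376.5]] [[209, 238], [227, 374], [217, 375], [203, 240]]
bs 409.5 [[180.6999969482422, 220.39999389648438], [309.29998779296875, 198.89999389648438], [310.0, 203.1999969482422], [181.39999389648438, 224.60000610351562]] [[310, 203], [181, 222], [291, 202]]
tt 8671.0 [[309.5, 304.79998779296875], [318.1000061035156, 226.1999969482422], [431.0, 238.60000610351562], [422.3999938964844, 317.20001220703125]] [[319, 228], [428, 239], [421, 315], [310, 304]]
ts 9622.5 [[253.1999969482422, 244.10000610351562], [356.20001220703125, 238.89999389648438], [361.5, 343.29998779296875], [258.3999938964844, 348.3999938964844]] [[342, 241], [361, 342], [260, 348], [260, 245]]
```

View pics/crop.png

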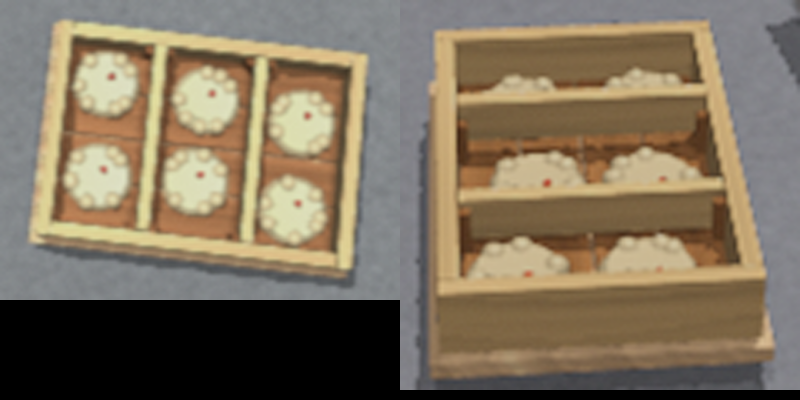

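The crop shows the four rim corners: top view TL (322,228), TR (428,239), BR (421.5,314.5), BL (314,301); side view far-right (343,242), near-right (360,318), near-left (261,323), far-left (261,244). The right divider seems to shift upward in the image, and both heights are still to be measured.

```bash
python3 - <<'E'
from h import *
t=cam("top");s=cam("side")
T=[(321.7,227.7),(428.5,239.3),(421.5,314.5),(314,301.2)]
S=[(343,241.6),(360.1,317.8),(261.1,322.6),(260.8,244)]
P=[]
for a,b in zip(T,S):
    p,e=tri(t,a,s,b);P.append(p);print(p.round(4),round(e,4))
P=np.array(P);print("ctr",P.mean(0).round(4),[np.linalg.norm(P[i]-P[(i+1)%4]).round(4) for i in range(4)])
y=(P[0]+P[3]-P[1]-P[2])[:2];print("yaw",np.arctan2(-y[0],y[1]))
# dividers: mid top points, crop coords
L=tri(t,(300+153/2.857,220+135/2.857),s,(250+180/3.333,235+97/3.333))
# ends of slat centrelines
for n,a,b in(("L+x",(160,47),(703,88)),("L-x",(145,226),(459,101)),("R+x",(262,60),(724,183)),("R-x",(247,237),(460,192))):
    p,e=tri(t,(300+a[0]/2.857,220+a[1]/2.857),s,(250+(b[0]-400)/3.333,235+b[1]/3.333));print(n,p.round(4),round(e,4))
m,ct=mask(t,"white",(195,230,240,385));M=m.copy()
b=cv2.minAreaRect(ct);q=cv2.boxPoints(b)
ends=[((q[0]+q[1])/2),((q[2]+q[3])/2)]
print([plane(t,e,0.02).round(4) for e in ends])
hi=(np.array([208,239.5]),(np.array([222,375])))
for a,b2 in((ends[0],(310,204)),(ends[1],(182,223))):
    print(a,[x for x in tri(t,a,s,b2)])
a=cv2.resize(t["pixels"][230:385,180:250],None,fx=3.8,fy=3.8,interpolation=cv2.INTER_CUBIC)
b=cv2.resize(s["pixels"][190:240,175:320],None,fx=3.6,fy=3.6,interpolation=cv2.INTER_CUBIC)
H=np.zeros((600,800,3),np.uint8);H[:a.shape[0],:a.shape[1]]=a;H[:b.shape[0],270:270+b.shape[1]]=b
cv2.imwrite("pics/bar.png",H[:,:,::-1])
E
```

```text
[0.6419 0.0042 0.0744] 0.0036
[ 0.6133 -0.2516  0.0759] 0.0026
[ 0.4353 -0.229   0.0734] 0.002
[0.4643 0.0218 0.0778] 0.0
ctr [ 0.5387 -0.1137  0.0754] [np.float64(0.2575), np.float64(0.1795), np.float64(0.2525), np.float64(0.1785)]
yaw -0.11321884730632668
L+x [ 0.6186 -0.0776  0.0808] 0.0018
L-x [ 0.4691 -0.0639  0.0804] 0.0004
R+x [ 0.6101 -0.1639  0.0732] 0.0039
R-x [ 0.4598 -0.1475  0.0756] 0.0017
[array([0.6234, 0.2946, 0.02  ]), array([0.2883, 0.242 , 0.02  ])]
[206.85976 238.23782] [array([0.62516974, 0.29743141, 0.00964398]), np.float64(0.00019251654957030433)]
[222.16463 375.98172] [array([0.2889319 , 0.24226936, 0.01846769]), np.float64(0.00156143149274591)]
```

View pics/bar.png

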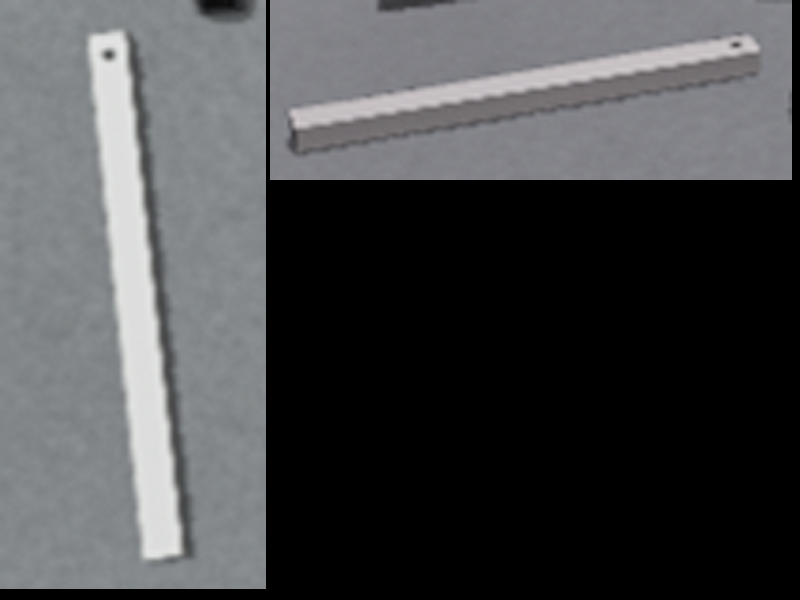

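```bash
cat >> h.py <<'E'
from scipy.spatial.transform import Rotation as R
def go(x,y,z,yaw):
    "tool shift mm and turn deg from here to TCP x,y,z pointing down with tool x at world yaw (deg)"
    o=robot.get_obs(); r=R.from_quat(o["tool_rot"]); g=R.from_euler("z",yaw,degrees=True)*R.from_rotvec([np.pi,0,0])
    print("t",round(o["time"],2),"pos",o["position"].round(4),"yaw",np.degrees(np.arctan2(*r.as_matrix()[1::-1,0])).round(1),"F",o["ft_force"].round(2),"w",round(o["grip_width"],4),"gf",np.round(o["grip_force"],1))
    print("shift",(r.inv().apply(np.array([x,y,z])-o["position"])*1000).round(1),"turn",np.degrees((r.inv()*g).as_rotvec()).round(1))
E
python3 - <<'E'
from h import *
t=cam("top");s=cam("side")
A=[(208.7,238.9),(222.9,376.6)];B=[(309.4,202.2),(181.9,222.8)]
for a,b in zip(A,B): print(tri(t,a,s,b))
P=np.array([plane(t,a,.02) for a in A]);Q=np.array([plane(s,b,.02) for b in B])
for P in(P,Q): d=P[0]-P[1];print(P.mean(0).round(4),np.linalg.norm(d),np.degrees(np.arctan2(d[1],d[0])))
c=P.mean(0)
go(.455,.266,.15,188.5)
E
```

```text
(array([0.62190721, 0.29002061, 0.01948731]), np.float64(0.0001962467297961701))
(array([0.28834323, 0.23997725, 0.02049074]), np.float64(0.0027139003892811806))
[0.4543 0.265  0.02  ] 0.3384802564234816 8.453207324678623
[0.4557 0.2648 0.02  ] 0.3357237812703537 8.326377794393672
t 0.4 pos [0.2437 0.5754 0.2474] yaw 157.0 F [-0.31  0.38 -0.01] w 0.0871 gf 0.0
shift [-315.2 -202.4   97.4] turn [ -0.   -0.  -31.5]
```

```bash
python3 -m crank '[-25,-16,0,0,0,0,0, -55,-35,5,0,0,0,0, -90,-58,10,0,0,0,0, -125,-80,20,0,0,0,0, -160,-103,30,0,0,0,0]' 20 && python3 -m crank '[-33,-21,12,0,0,-6,0, -66,-42,24,0,0,-13,0, -99,-63,38,0,0,-20,0, -130,-82,52,0,0,-26,0, -155,-99,67,0,0,-31.5,0]' && python3 -m crank '[0,0,0,0,0,0,0, 0,0,0,0,0,0,0, 0,0,0,0,0,0,0, 0,0,0,0,0,0,0, 0,0,0,0,0,0,0]'; python3 - <<'E'
from h import *
go(.455,.265,.030,188.4)
E
```

```text
time: 0.82
position: [0.3503, 0.4194, 0.2184]
tool_rot: [0.199, 0.98, 0.001, 0.001]
ft_force: [1.0, 1.2, -0.4]
grip_width: 0.0871
grip_force: 0.0
time: 1.23
position: [0.4554, 0.2676, 0.1515]
tool_rot: [-0.077, 0.997, 0.0, 0.001]
ft_force: [0.4, 1.0, -0.3]
grip_width: 0.087
grip_force: 0.0
time: 1.65
position: [0.453, 0.27, 0.1518]
tool_rot: [-0.075, 0.997, 0.0, 0.0]
ft_force: [0.4, -0.3, -0.4]
grip_width: 0.0871
grip_force: 0.0
t 1.65 pos [0.453  0.27   0.1518] yaw -171.4 F [ 0.45 -0.29 -0.39] w 0.0871 gf 0.0
shift [ -1.1  -5.3 121.8] turn [0.  0.1 0.2]
```

```bash
python3 -m crank '[0,-1,25,0,0,0,0, -0.5,-2,50,0,0,0,0, -1,-4,75,0,0,0,0, -1,-5,95,0,0,0,0, -1,-5,110,0,0,0,0]' && python3 -m crank '[0,0,3,0,0,0,0, 0,0,7,0,0,0,0, 0,0,11,0,0,0,0, 0,0,11,0,0,0,0, 0,0,11,0,0,0,0]' ; python3 - <<'E'
from h import *
go(.455,.265,.030,188.4)
E
```

```text
time: 2.07
position: [0.4543, 0.265, 0.0401]
tool_rot: [-0.075, 0.997, -0.0, -0.0]
ft_force: [0.0, -1.2, -0.0]
grip_width: 0.0869
grip_force: 0.0
time: 2.48
position: [0.4556, 0.2644, 0.0309]
tool_rot: [-0.075, 0.997, 0.0, 0.001]
ft_force: [0.3, 0.3, 0.3]
grip_width: 0.0869
grip_force: 0.0
t 2.48 pos [0.4556 0.2644 0.0309] yaw -171.4 F [0.34 0.27 0.32] w 0.0869 gf 0.0
shift [0.6 0.7 0.9] turn [0.  0.1 0.2]
```

```bash
python3 -m crank '[0,0,0,0,0,0,150, 0,0,0,0,0,0,170, 0,0,0,0,0,0,190, 0,0,0,0,0,0,200, 0,0,0,0,0,0,200]' 25 && python3 -m crank '[0,0,0,0,0,0,200, 0,0,0,0,0,0,200, 0,0,0,0,0,0,200, 0,0,-10,0,0,0,200, 0,0,-20,0,0,0,200]' && python3 -m crank '[0,0,-30,0,0,0,200, 0,0,-60,0,0,0,200, 0,0,-95,0,0,0,200, 0,0,-130,0,0,0,200, 0,0,-160,0,0,0,200]'; python3 - <<'E'
from h import *
go(.5387,-.1137,.210,83.5)
c=cam("side");cv2.imwrite("pics/l.png",c["pixels"][:,:,::-1])
E
```

```text
time: 2.9
position: [0.4554, 0.264, 0.0304]
tool_rot: [-0.074, 0.997, 0.0, 0.0]
ft_force: [-0.2, 0.3, 0.4]
grip_width: 0.0617
grip_force: 0.0
time: 3.32
position: [0.4548, 0.2638, 0.0504]
tool_rot: [-0.074, 0.997, -0.0, -0.001]
ft_force: [-0.4, -0.5, -0.5]
grip_width: 0.0286
grip_force: 0.0
time: 3.73
position: [0.4553, 0.2641, 0.2136]
tool_rot: [-0.074, 0.997, 0.0, 0.001]
ft_force: [0.5, 0.4, 0.5]
grip_width: 0.0189
grip_force: 0.0
t 3.73 pos [0.4553 0.2641 0.2136] yaw -171.5 F [0.48 0.39 0.55] w 0.0189 gf 0.0
shift [ -26.3 -386.     3.5] turn [2.00e-01 1.00e-01 1.05e+02]
```

View pics/l.png

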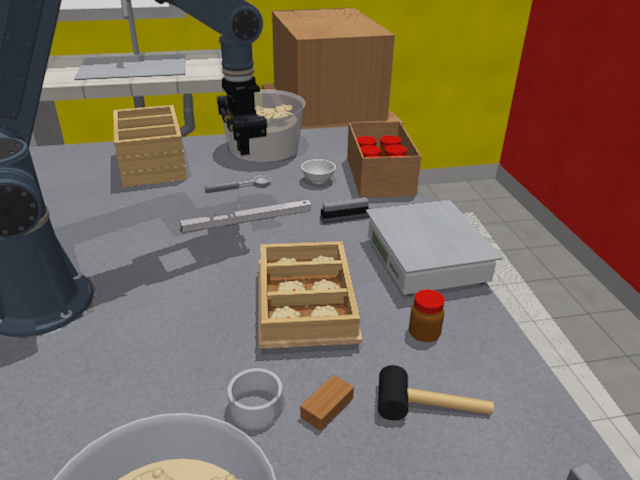

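The picture shows the bar still on the table, (183,226)-(311,205), because I lifted before the slow fingers had closed. I'll reopen, go down again and wait longer.

```bash
Z='[0,0,0,0,0,0,0, 0,0,0,0,0,0,0, 0,0,0,0,0,0,0, 0,0,0,0,0,0,0, 0,0,0,0,0,0,0]'; python3 -m crank '[0,0,20,0,0,0,110, 0,0,45,0,0,0,110, 0,0,75,0,0,0,110, 0,0,100,0,0,0,110, 0,0,120,0,0,0,110]' && python3 -m crank '[0,0,0,0,0,0,110, 0,0,15,0,0,0,110, 0,0,35,0,0,0,110, 0,0,50,0,0,0,110, 0,0,60,0,0,0,110]' && python3 -m crank '[0,0,1,0,0,0,110, 0,0,3,0,0,0,200, 0,0,3,0,0,0,200, 0,0,3,0,0,0,200, 0,0,3,0,0,0,200]' && python3 -m crank '[0,0,0,0,0,0,200, 0,0,0,0,0,0,200, 0,0,0,0,0,0,200, 0,0,0,0,0,0,200, 0,0,0,0,0,0,200]'; python3 - <<'E'
from h import *
go(.5387,-.1137,.210,83.5)
E
```

```text
time: 4.2
position: [0.4547, 0.2638, 0.0895]
tool_rot: [-0.074, 0.997, -0.0, -0.0]
ft_force: [0.7, 0.5, -0.1]
grip_width: 0.0439
grip_force: 0.0
time: 4.62
position: [0.4557, 0.2642, 0.0305]
tool_rot: [-0.074, 0.997, 0.0, 0.0]
ft_force: [-0.4, -0.1, -0.0]
grip_width: 0.0496
grip_force: 0.0
time: 5.03
position: [0.4558, 0.2642, 0.0281]
tool_rot: [-0.074, 0.997, 0.0, 0.001]
ft_force: [-0.8, 0.1, -0.4]
grip_width: 0.0306
grip_force: 0.0
time: 5.45
position: [0.4558, 0.2644, 0.028]
tool_rot: [-0.074, 0.997, 0.0, 0.001]
ft_force: [-0.3, 1.2, 5.8]
grip_width: 0.025
grip_force: 25.0
t 5.45 pos [0.4558 0.2644 0.028 ] yaw -171.5 F [-0.25  1.18  5.81] w 0.025 gf 25.0
shift [ -26.2 -386.1 -182.2] turn [1.00e-01 0.00e+00 1.05e+02]
```

```bash
python3 -m crank '[0,0,-20,0,0,0,200, 0,0,-55,0,0,0,200, 0,0,-95,0,0,0,200, 0,0,-135,0,0,0,200, 0,0,-165,0,0,0,200]' && python3 -m crank '[-1,-20,-8,0,0,0,200, -4,-55,-15,0,0,0,200, -7,-93,-17,0,0,0,200, -9,-130,-17,0,0,0,200, -12,-168,-17,0,0,0,200]' && python3 -m crank '[-2,-40,0,0,0,2,200, -5,-80,0,0,0,6,200, -8,-120,0,0,0,11,200, -11,-160,0,0,0,17,200, -13,-190,0,0,0,24,200]' && python3 -m crank '[-5,-12,0,0,0,7,200, -10,-22,0,0,0,14,200, -13,-26,0,0,0,21,200, -13,-26,0,0,0,28,200, -13,-26,0,0,0,35,200]' && python3 -m crank '[0,0,0,0,0,7,200, 0,0,0,0,0,14,200, 0,0,0,0,0,21,200, 0,0,0,0,0,28,200, 0,0,0,0,0,34,200]' ; python3 - <<'E'
from h import *
go(.5387,-.1137,.180,83.5)
E
```

```text
time: 5.87
position: [0.4554, 0.264, 0.1947]
tool_rot: [-0.074, 0.997, 0.0, 0.001]
ft_force: [1.0, -1.6, -1.2]
grip_width: 0.0246
grip_force: 25.0
time: 6.28
position: [0.4914, 0.0983, 0.2093]
tool_rot: [-0.075, 0.997, -0.0, -0.0]
ft_force: [1.0, -0.9, -1.5]
grip_width: 0.0243
grip_force: 25.0
time: 6.7
position: [0.5333, -0.0896, 0.2089]
tool_rot: [0.138, 0.99, -0.0, 0.0]
ft_force: [-0.1, 0.4, -1.6]
grip_width: 0.0249
grip_force: 25.0
time: 7.12
position: [0.5381, -0.1154, 0.2085]
tool_rot: [0.43, 0.903, -0.0, -0.001]
ft_force: [-1.6, -0.8, -2.2]
grip_width: 0.0246
grip_force: 25.0
time: 7.53
position: [0.5379, -0.1146, 0.2086]
tool_rot: [0.674, 0.738, -0.0, -0.001]
ft_force: [0.4, 0.2, -2.0]
grip_width: 0.0248
grip_force: 25.0
t 7.53 pos [ 0.5379 -0.1146  0.2086] yaw 95.2 F [ 0.44  0.19 -1.95] w 0.0248 gf 25.0
shift [ 0.8  0.9 28.6] turn [-0.1 -0.  11.7]
```

```bash
python3 -m crank '[0,0,10,0,0,4,200, 0,0,25,0,0,8,200, 1,1,40,0,0,11.7,200, 1,1,55,0,0,11.7,200, 1,1,70,0,0,11.7,200]' && python3 -m crank '[0,0,5,0,0,0,200, 0,0,10,0,0,0,200, 0,0,13,0,0,0,200, 0,0,13,0,0,0,200, 0,0,13,0,0,0,200]' ; python3 - <<'E'
from h import *
go(.5387,-.1137,.110,83.5)
t=cam("top");s=cam("side")
a=cv2.resize(t["pixels"][200:330,290:450],(400,325),interpolation=cv2.INTER_CUBIC)
b=cv2.resize(s["pixels"][200:350,230:390],(400,375),interpolation=cv2.INTER_CUBIC)
H=np.zeros((380,800,3),np.uint8);H[:325,:400]=a;H[:375,400:]=b;cv2.imwrite("pics/p.png",H[:,:,::-1])
E
```

```text
time: 7.95
position: [0.539, -0.1136, 0.1382]
tool_rot: [0.744, 0.668, -0.0, -0.0]
ft_force: [0.6, -0.5, -1.5]
grip_width: 0.0248
grip_force: 25.0
time: 8.37
position: [0.5399, -0.1139, 0.1267]
tool_rot: [0.744, 0.668, 0.0, 0.0]
ft_force: [-0.1, -0.2, -0.8]
grip_width: 0.0248
grip_force: 25.0
t 8.37 pos [ 0.5399 -0.1139  0.1267] yaw 83.8 F [-0.09 -0.21 -0.82] w 0.0248 gf 25.0
shift [ 0.1 -1.3 16.7] turn [0.  0.  0.3]
```

View pics/p.png

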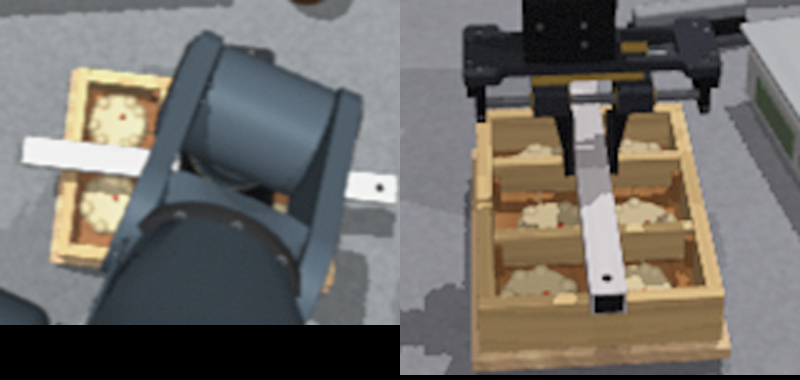

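The top view shows the bar lying parallel to the tray and central over both end rims (left end at about (25,155), hole end at (385,187) in the crop). I'll lower it gently.

```bash
python3 -m crank '[0,-1,3,0,0,0,200, 0,-1,6,0,0,0,200, 0,-1,9,0,0,0,200, 0,-1,12,0,0,0,200, 0,-1,13,0,0,0,200]' && python3 -m crank '[0,0,1,0,0,0,200, 0,0,1,0,0,0,200, 0,0,1,0,0,0,200, 0,0,1,0,0,0,200, 0,0,1,0,0,0,200]' && python3 -m crank '[0,0,1,0,0,0,200, 0,0,1,0,0,0,200, 0,0,1,0,0,0,200, 0,0,1,0,0,0,200, 0,0,1,0,0,0,200]'
```

```text
time: 8.88
position: [0.5383, -0.1135, 0.1126]
tool_rot: [0.744, 0.668, -0.0, -0.0]
ft_force: [0.1, -0.1, -0.3]
grip_width: 0.0245
grip_force: 25.0
time: 9.3
position: [0.5387, -0.1137, 0.1123]
tool_rot: [0.744, 0.668, 0.0, 0.0]
ft_force: [-0.2, -0.4, -0.9]
grip_width: 0.0249
grip_force: 25.0
time: 9.72
position: [0.5386, -0.1137, 0.1112]
tool_rot: [0.744, 0.668, 0.0, 0.0]
ft_force: [-0.4, 0.2, -1.3]
grip_width: 0.0249
grip_force: 25.0
```

```bash
python3 -m crank '[0,0,1,0,0,0,200, 0,0,1,0,0,0,200, 0,0,1,0,0,0,200, 0,0,1,0,0,0,200, 0,0,1,0,0,0,200]' && python3 -m crank '[0,0,1,0,0,0,200, 0,0,1,0,0,0,200, 0,0,1,0,0,0,200, 0,0,1,0,0,0,200, 0,0,1,0,0,0,200]'
```

```text
time: 10.13
position: [0.5386, -0.1136, 0.1102]
tool_rot: [0.744, 0.668, -0.0, -0.0]
ft_force: [0.5, 1.7, -1.1]
grip_width: 0.0249
grip_force: 25.0
time: 10.55
position: [0.5386, -0.1136, 0.1092]
tool_rot: [0.744, 0.668, -0.0, -0.0]
ft_force: [-0.8, 0.1, -1.4]
grip_width: 0.0249
grip_force: 25.0
```

```bash
python3 -m crank '[0,0,0.7,0,0,0,200, 0,0,0.7,0,0,0,200, 0,0,0.7,0,0,0,200, 0,0,0.7,0,0,0,200, 0,0,0.7,0,0,0,200]' | sed -n '2p;4p' && python3 -m crank '[0,0,0.7,0,0,0,200, 0,0,0.7,0,0,0,200, 0,0,0.7,0,0,0,200, 0,0,0.7,0,0,0,200, 0,0,0.7,0,0,0,200]' | sed -n '2p;4p'; python3 -c "
from h import *
print(robot.get_obs()['moment'])"
```

```text
position: [0.5388, -0.1137, 0.1087]
ft_force: [-0.1, 0.2, 2.3]
position: [0.5388, -0.1137, 0.108]
ft_force: [-1.1, -0.9, 4.2]
[0.02281212 0.18337783 0.05316302]
```

```bash
python3 -m crank '[0,0,-1,0,0,0,200, 0,0,-1,0,0,0,200, 0,0,-1,0,0,0,150, 0,0,-1,0,0,0,120, 0,0,-1,0,0,0,120]' && python3 -m crank '[0,0,-1,0,0,0,120, 0,0,-1,0,0,0,120, 0,0,-10,0,0,0,120, 0,0,-35,0,0,0,120, 0,0,-70,0,0,0,120]' && python3 -m crank '[0,0,-5,0,0,0,255, 0,0,-5,0,0,0,255, 0,0,-5,0,0,0,255, 0,0,-5,0,0,0,255, 0,0,-5,0,0,0,255]'; python3 - <<'E'
from h import *
ya=np.array([.113,.9936]);C=np.array([.5387,-.1137])
print("L",C+.124*ya,"R",C-.124*ya)
go(*(C+.124*ya),.15,83.5)
t=cam("top");s=cam("side")
a=cv2.resize(t["pixels"][200:330,290:450],(400,325),interpolation=cv2.INTER_CUBIC)
b=cv2.resize(s["pixels"][200:350,230:390],(400,375),interpolation=cv2.INTER_CUBIC)
H=np.zeros((380,800,3),np.uint8);H[:325,:400]=a;H[:375,400:]=b;cv2.imwrite("pics/r.png",H[:,:,::-1])
E
```

```text
time: 11.8
position: [0.5386, -0.1136, 0.1086]
tool_rot: [0.744, 0.668, -0.0, -0.0]
ft_force: [-0.3, -0.1, -0.5]
grip_width: 0.0376
grip_force: 0.0
time: 12.22
position: [0.5367, -0.1129, 0.1776]
tool_rot: [0.744, 0.668, -0.001, -0.003]
ft_force: [0.0, -0.1, 0.1]
grip_width: 0.0462
grip_force: 0.0
time: 12.63
position: [0.5377, -0.1133, 0.1825]
tool_rot: [0.744, 0.668, -0.001, -0.001]
ft_force: [-0.5, 0.4, -0.1]
grip_width: 0.0207
grip_force: 0.0
L [0.552712  0.0095064] R [ 0.524688  -0.2369064]
t 12.63 pos [ 0.5377 -0.1133  0.1825] yaw 83.8 F [-0.45  0.37 -0.09] w 0.0207 gf 0.0
shift [123.6   1.9  32.6] turn [-0.2 -0.   0.3]
```

View pics/r.png

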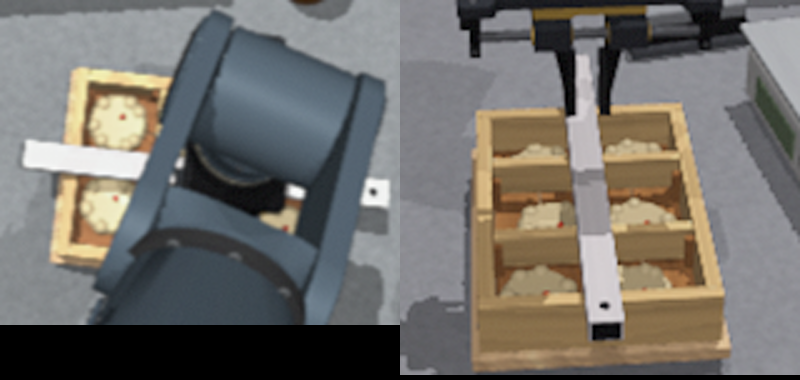

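The bar now leans on the left divider and the right rim, with its hole end low at about (604,306) in the right half of the crop. The first press goes over the left rim.

```bash
python3 -m crank '[20,0,0,0,0,0,255, 55,1,0,0,0,0,255, 90,1,10,0,0,0,255, 115,2,25,0,0,0,255, 124,2,40,0,0,0,255]' 10| sed -n '2p;4,5p' && python3 -m crank '[0,0,4,0,0,0,255, 0,0,4,0,0,0,255, 0,0,4,0,0,0,255, 0,0,4,0,0,0,255, 0,0,4,0,0,0,255]'| sed -n '2p;4,5p' ; python3 -c "
from h import *
go(.5527,.0095,.128,83.5)"
```

```text
position: [0.5538, 0.0127, 0.143]
ft_force: [0.6, -0.1, -0.2]
grip_width: 0.0007
position: [0.5546, 0.0082, 0.1406]
ft_force: [-0.1, -0.2, -0.3]
grip_width: 0.0007
t 13.57 pos [0.5546 0.0082 0.1406] yaw 83.7 F [-0.11 -0.15 -0.34] w 0.0007 gf 0.0
shift [ 1.1 -2.  12.6] turn [0.1 0.  0.2]
```

```bash
python3 -m crank '[0,-1,3,0,0,0,255, 0,-2,6,0,0,0,255, 1,-2,8,0,0,0,255, 1,-2,10,0,0,0,255, 1,-2,10,0,0,0,255]'| sed -n '2p;4p' && for i in 1 2 3; do python3 -m crank '[0,0,1,0,0,0,255, 0,0,2,0,0,0,255, 0,0,2,0,0,0,255, 0,0,2,0,0,0,255, 0,0,2,0,0,0,255]'| sed -n '2p;4p' ; done
```

```text
position: [0.5517, 0.0107, 0.1293]
ft_force: [-0.6, -0.3, 0.1]
position: [0.5521, 0.0107, 0.1279]
ft_force: [-0.9, 0.5, -0.0]
position: [0.5521, 0.0107, 0.1258]
ft_force: [0.8, -0.3, 1.5]
position: [0.5521, 0.0107, 0.1238]
ft_force: [0.3, 0.7, 0.8]
```

```bash
for i in 1 2 3 ; do python3 -m crank '[0,0,0.5,0,0,0,255, 0,0,1,0,0,0,255, 0,0,1,0,0,0,255, 0,0,1,0,0,0,255, 0,0,1,0,0,0,255]'| sed -n '1,2p;4p' ; done
```

```text
time: 15.65
position: [0.5521, 0.0106, 0.1228]
ft_force: [-0.1, 0.7, 1.6]
time: 16.07
position: [0.5521, 0.0106, 0.1218]
ft_force: [-0.2, 0.4, 1.5]
time: 16.48
position: [0.5522, 0.0107, 0.121]
ft_force: [-0.0, 1.1, 4.2]
```

```bash
python3 -m crank '[0,0,0.4,0,0,0,255, 0,0,0.4,0,0,0,255, 0,0,0.4,0,0,0,255, 0,0,0.4,0,0,0,255, 0,0,0.4,0,0,0,255]'| sed -n '1,2p;4p'; python3 -c "
from h import *
for i in range(3): print(robot.get_obs()['ft_force'])
go(.5247,-.2369,.14,83.5)"
```

```text
time: 16.9
position: [0.5522, 0.0107, 0.121]
ft_force: [-0.2, 1.0, 6.5]
[-0.21253222  1.03937778  6.48036738]
[-0.21253222  1.03937778  6.48036738]
[-0.21253222  1.03937778  6.48036738]
t 16.9 pos [0.5522 0.0107 0.121 ] yaw 83.8 F [-0.21  1.04  6.48] w 0.0007 gf 3.5
shift [-249.1   -0.8  -19. ] turn [0.  0.  0.3]
```

```bash
python3 -m crank '[0,0,-3,0,0,0,255, 0,0,-8,0,0,0,255, 0,0,-15,0,0,0,255, 0,0,-25,0,0,0,255, 0,0,-35,0,0,0,255]'| sed -n '2p;4p' && python3 -m crank '[-15,0,-5,0,0,0,255, -45,0,-5,0,0,0,255, -85,0,-5,0,0,0,255, -120,0,-5,0,0,0,255, -155,0,-5,0,0,0,255]'| sed -n '2p;4p' && python3 -m crank '[-35,0,0,0,0,0,255, -70,0,5,0,0,0,255, -90,0,12,0,0,0,255, -94,-1,20,0,0,0,255, -94,-1,27,0,0,0,255]'| sed -n '2p;4p'; python3 -m crank '[0,0,2,0,0,0,255, 0,0,3,0,0,0,255, 0,0,3,0,0,0,255, 0,0,3,0,0,0,255, 0,0,3,0,0,0,255]'| sed -n '2p;4p'; python3 -c "
from h import *
go(.5247,-.2369,.121,83.5)"
```

```text
position: [0.5519, 0.0106, 0.1561]
ft_force: [0.3, -0.2, 0.3]
position: [0.5354, -0.145, 0.1615]
ft_force: [0.1, -0.0, 0.2]
position: [0.5241, -0.2385, 0.1336]
ft_force: [-0.6, 1.1, -0.3]
position: [0.5248, -0.2359, 0.1308]
ft_force: [-0.3, 0.6, 0.3]
t 18.57 pos [ 0.5248 -0.2359  0.1308] yaw 83.9 F [-0.29  0.6   0.27] w 0.0004 gf 0.0
shift [-1.   0.   9.8] turn [0.  0.  0.4]
```

```bash
python3 -m crank '[-1,0,2,0,0,0,255, -1,0,4,0,0,0,255, -1,0,6,0,0,0,255, -1,0,7,0,0,0,255, -1,0,7,0,0,0,255]'| sed -n '1,2p;4p'; for i in 1 2 3 ; do python3 -m crank '[0,0,0.5,0,0,0,255, 0,0,1,0,0,0,255, 0,0,1,0,0,0,255, 0,0,1,0,0,0,255, 0,0,1,0,0,0,255]'| sed -n '2p;4p' ; done
```

```text
time: 18.98
position: [0.524, -0.2377, 0.123]
ft_force: [-0.7, -0.3, -0.4]
position: [0.5242, -0.2379, 0.1224]
ft_force: [-1.0, 0.3, 0.5]
position: [0.5242, -0.2378, 0.1214]
ft_force: [-0.2, 1.0, 0.6]
position: [0.5243, -0.2379, 0.1206]
ft_force: [-0.5, -0.5, 1.3]
```

```bash
for i in 1 2 ; do python3 -m crank '[0,0,0.4,0,0,0,255, 0,0,0.7,0,0,0,255, 0,0,0.7,0,0,0,255, 0,0,0.7,0,0,0,255, 0,0,0.7,0,0,0,255]'| sed -n '1,2p;4p' ; done
```

```text
time: 20.65
position: [0.5244, -0.2379, 0.1205]
ft_force: [-0.5, 0.2, 6.4]
time: 21.07
position: [0.5243, -0.2379, 0.1204]
ft_force: [-1.5, 0.0, 9.8]
```

```bash
python3 -m crank '[0,0,-3,0,0,0,255, 0,0,-8,0,0,0,255, 0,0,-15,0,0,0,255, 10,0,-18,0,0,0,255, 40,0,-20,0,0,0,255]'| sed -n '2p;4p' && python3 -m crank '[30,0,0,0,0,0,255, 60,0,0,0,0,0,255, 90,0,0,0,0,0,255, 110,0,0,0,0,0,255, 125,0,0,0,0,0,255]'| sed -n '2p;4p' && python3 -m crank '[0,0,1,0,0,0,255, 0,0,3,0,0,0,255, 0,0,5,0,0,0,255, 0,0,5,0,0,0,255, 0,0,5,0,0,0,255]'| sed -n '2p;4p'; python3 -c "
from h import *
go(.5432,-.0740,.127,83.5)"
```

```text
position: [0.5298, -0.2011, 0.1399]
ft_force: [0.5, 0.3, 0.4]
position: [0.5415, -0.0708, 0.1391]
ft_force: [0.1, -0.3, -0.3]
position: [0.5418, -0.0747, 0.1338]
ft_force: [-0.8, -0.3, -0.3]
t 22.32 pos [ 0.5418 -0.0747  0.1338] yaw 83.8 F [-0.82 -0.31 -0.31] w 0.0005 gf 0.0
shift [0.9 1.3 6.8] turn [-0.   0.   0.3]
```

```bash
python3 -m crank '[0,1,2,0,0,0,255, 1,1,4,0,0,0,255, 1,1,6,0,0,0,255, 1,1,7,0,0,0,255, 1,1,7,0,0,0,255]'| sed -n '1,2p;4p'; for i in 1 2 3 ; do python3 -m crank '[0,0,0.4,0,0,0,255, 0,0,0.8,0,0,0,255, 0,0,1.2,0,0,0,255, 0,0,1.2,0,0,0,255, 0,0,1.2,0,0,0,255]'| sed -n '2p;4p' ; done
```

```text
time: 22.73
position: [0.5428, -0.0729, 0.1266]
ft_force: [-0.8, -0.5, 0.0]
position: [0.5431, -0.0729, 0.1261]
ft_force: [-0.4, -0.2, 1.8]
position: [0.5431, -0.0728, 0.1247]
ft_force: [-0.8, 0.4, 4.5]
position: [0.5431, -0.0727, 0.1233]
ft_force: [0.5, 1.9, 4.9]
```

Sliding at about 5 N. Level is expected near TCP z = 0.1205.

```bash
for i in 1 2 ; do python3 -m crank '[0,0,0.4,0,0,0,255, 0,0,0.8,0,0,0,255, 0,0,1,0,0,0,255, 0,0,1,0,0,0,255, 0,0,1,0,0,0,255]'| sed -n '1,2p;4p' ; done;  python3 -m crank '[0,0,0.4,0,0,0,255, 0,0,0.8,0,0,0,255, 0,0,0.8,0,0,0,255, 0,0,0.8,0,0,0,255, 0,0,0.8,0,0,0,255]'| sed -n '1,2p;4p'
```

```text
time: 24.4
position: [0.5431, -0.0726, 0.1224]
ft_force: [0.9, 3.0, 3.3]
time: 24.82
position: [0.543, -0.0729, 0.1214]
ft_force: [-0.5, 3.1, 4.8]
time: 25.23
position: [0.543, -0.073, 0.1206]
ft_force: [0.4, 3.5, 4.0]
```

```bash
for i in 1 2 3; do python3 -m crank '[0,0,0.4,0,0,0,255, 0,0,0.6,0,0,0,255, 0,0,0.6,0,0,0,255, 0,0,0.6,0,0,0,255, 0,0,0.6,0,0,0,255]'| sed -n '1,2p;4p' ; done
```

```text
time: 25.65
position: [0.543, -0.0729, 0.1202]
ft_force: [0.8, 3.7, 5.0]
time: 26.07
position: [0.543, -0.0729, 0.1202]
ft_force: [-0.6, 3.1, 11.2]
time: 26.48
position: [0.543, -0.0729, 0.1202]
ft_force: [-2.7, 3.5, 13.8]
```

It now turns hard: z stays at 0.1202 m while the force climbs to 14 N, so the divider is level. Next come the proving presses.

```bash
python3 -m crank '[0,0,-4,0,0,0,255, 0,0,-8,0,0,0,255, 0,0,-14,0,0,0,255, 15,0,-18,0,0,0,255, 35,0,-20,0,0,0,255]'| sed -n '2p;4p' && python3 -m crank '[20,0,0,0,0,0,255, 40,0,0,0,0,0,255, 48,0,2,0,0,0,255, 48,0,5,0,0,0,255, 48,0,8,0,0,0,255]'| sed -n '2p;4p' && python3 -m crank '[0,0,2,0,0,0,255, 0,0,4,0,0,0,255, 0,0,5,0,0,0,255, 0,0,5,0,0,0,255, 0,0,5,0,0,0,255]'| sed -n '2p;4p'; python3 -c "
from h import *
go(.5527,.0095,.121,83.5)"
```

```text
position: [0.5473, -0.0396, 0.1392]
ft_force: [0.9, 0.4, 0.9]
position: [0.5519, 0.0094, 0.1304]
ft_force: [0.1, 0.6, -0.2]
position: [0.552, 0.0091, 0.1257]
ft_force: [0.6, 0.2, 0.2]
t 27.73 pos [0.552  0.0091 0.1257] yaw 83.8 F [0.6  0.18 0.2 ] w 0.0005 gf 0.0
shift [0.5 0.7 4.7] turn [-0.   0.   0.3]
```

```bash
python3 -m crank '[0,0,1,0,0,0,255, 0,0,2,0,0,0,255, 0,0,3,0,0,0,255, 0,0,4,0,0,0,255, 0,0,4,0,0,0,255]'| sed -n '1,2p;4p'; for i in 1 2 ; do python3 -m crank '[0,0,0.4,0,0,0,255, 0,0,0.6,0,0,0,255, 0,0,0.6,0,0,0,255, 0,0,0.6,0,0,0,255, 0,0,0.6,0,0,0,255]'| sed -n '1,2p;4p' ; done
```

```text
time: 28.15
position: [0.5518, 0.0097, 0.1216]
ft_force: [0.0, 0.1, 1.2]
time: 28.57
position: [0.552, 0.0097, 0.1212]
ft_force: [-0.3, -0.3, -0.2]
time: 28.98
position: [0.5519, 0.0096, 0.1206]
ft_force: [-0.3, -0.3, 0.1]
```

```bash
for i in 1 2 ; do python3 -m crank '[0,0,0.3,0,0,0,255, 0,0,0.5,0,0,0,255, 0,0,0.5,0,0,0,255, 0,0,0.5,0,0,0,255, 0,0,0.5,0,0,0,255]'| sed -n '1,2p;4p' ; done
```

```text
time: 29.4
position: [0.552, 0.0096, 0.1203]
ft_force: [0.3, 0.3, 1.9]
time: 29.82
position: [0.552, 0.0096, 0.1202]
ft_force: [-1.3, -0.2, 5.4]
```

```bash
python3 -m crank '[0,0,0,0,0,0,255, 0,0,0,0,0,0,255, 0,0,-6,0,0,0,255, 0,0,-15,0,0,0,255, 0,0,-25,0,0,0,255]'| sed -n '2p;4p' && python3 -m crank '[-20,0,0,0,0,0,255, -50,0,0,0,0,0,255, -85,0,0,0,0,0,255, -120,0,0,0,0,0,255, -155,0,0,0,0,0,255]'| sed -n '2p;4p' && python3 -m crank '[-35,0,0,0,0,0,255, -70,0,2,0,0,0,255, -90,0,6,0,0,0,255, -93,-1,11,0,0,0,255, -93,-1,15,0,0,0,255]'| sed -n '2p;4p'; python3 -m crank '[0,0,2,0,0,0,255, 0,0,4,0,0,0,255, 0,0,6,0,0,0,255, 0,0,6,0,0,0,255, 0,0,6,0,0,0,255]'| sed -n '2p;4p'; python3 -c "
from h import *
go(.5247,-.2369,.121,83.5)"
```

```text
position: [0.5517, 0.0097, 0.1449]
ft_force: [-0.0, -0.7, -0.7]
position: [0.5354, -0.1459, 0.1456]
ft_force: [0.3, -0.7, 0.0]
position: [0.5242, -0.2384, 0.1299]
ft_force: [0.1, 0.4, 0.6]
position: [0.5245, -0.2358, 0.1236]
ft_force: [-0.4, -0.5, 0.8]
t 31.48 pos [ 0.5245 -0.2358  0.1236] yaw 83.9 F [-0.41 -0.51  0.77] w 0.0008 gf 0.0
shift [-1.1  0.3  2.6] turn [-0.  -0.   0.4]
```

```bash
python3 -m crank '[-1,0,1,0,0,0,255, -1,0,2,0,0,0,255, -1,0,2.5,0,0,0,255, -1,0,2.5,0,0,0,255, -1,0,2.5,0,0,0,255]'| sed -n '1,2p;4p'; for i in 1 2 ; do python3 -m crank '[0,0,0.3,0,0,0,255, 0,0,0.5,0,0,0,255, 0,0,0.5,0,0,0,255, 0,0,0.5,0,0,0,255, 0,0,0.5,0,0,0,255]'| sed -n '1,2p;4p' ; done
```

```text
time: 31.9
position: [0.5242, -0.2378, 0.1211]
ft_force: [0.5, 0.3, -0.0]
time: 32.32
position: [0.5242, -0.2378, 0.1206]
ft_force: [0.4, 0.0, -0.3]
time: 32.73
position: [0.5242, -0.2378, 0.1203]
ft_force: [-1.2, -0.1, 1.7]
```

```bash
python3 -m crank '[0,0,0.3,0,0,0,255, 0,0,0.6,0,0,0,255, 0,0,0.6,0,0,0,255, 0,0,0.6,0,0,0,255, 0,0,0.6,0,0,0,255]'| sed -n '1,2p;4p'
```

```text
time: 33.15
position: [0.5243, -0.2378, 0.1202]
ft_force: [-1.7, 0.8, 5.3]
```

```bash
python3 -m crank '[0,0,0,0,0,0,255, 0,0,0,0,0,0,255, 0,0,-6,0,0,0,255, 0,0,-20,0,0,0,255, 0,0,-45,0,0,0,255]'| sed -n '2p;4p' && python3 -m crank '[0,0,-35,0,0,0,255, 0,0,-70,0,0,0,255, 0,0,-105,0,0,0,255, 0,0,-125,0,0,0,255, 0,0,-130,0,0,0,255]'| sed -n '2p;4p'; python3 -m crank '[0,0,0,0,0,0,255, 0,0,0,0,0,0,255, 0,0,0,0,0,0,255, 0,0,0,0,0,0,255, 0,0,0,0,0,0,255]'| sed -n '1,2p;4p'; python3 - <<'E'
from h import *
t=cam("top");s=cam("side")
a=cv2.resize(t["pixels"],(400,300),interpolation=cv2.INTER_AREA)
b=cv2.resize(s["pixels"][200:350,230:390],(400,375),interpolation=cv2.INTER_CUBIC)
H=np.zeros((380,800,3),np.uint8);H[:300,:400]=a;H[:375,400:]=b;cv2.imwrite("pics/z.png",H[:,:,::-1])
E
```

```text
position: [0.5226, -0.2367, 0.1626]
ft_force: [-0.4, -0.0, 0.1]
position: [0.5261, -0.239, 0.2992]
ft_force: [0.2, -0.1, -1.6]
time: 34.4
position: [0.5236, -0.2374, 0.2927]
ft_force: [-0.4, -0.8, -0.0]
```

View pics/z.png

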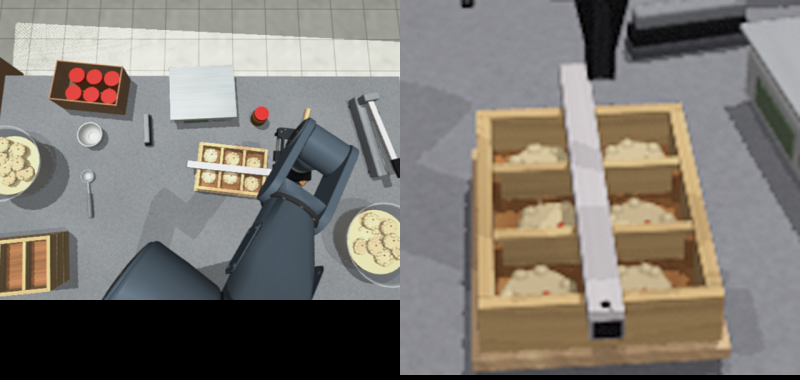

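The bar lies flat across both rims and dividers, with its hole end at about (604,303) in the right half of the picture. The gripper is clear, and the bystanders in view are where they were. Handing in.

```bash
python3 -c "
from rig import robot
print(robot.hand_in())"
```

```text
the job is handed in; nothing more can be done
None
```

The left divider was the proud one, by about 5 mm; I pushed it down level through the straightedge with at most about 14 N, and the straightedge then lay still when each end was pressed with about 5 N. In the first rocking test, the press over the right rim reached about 10 N, more than the half kilo asked; the job is handed in, with the straightedge left on the tray.

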